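# Index the specimen wheel of the inspection microscope

### The arm

A 7-joint arm with a two-finger parallel gripper is mounted at the origin on the work surface. World frame = base frame: x ahead of the robot, y to its left, z up, the work surface at z = 0. Lengths are in m, angles in rad, forces in N, time in s.
With the tool pointing down it reaches from about 0.425 to 1.025 m from the base axis. Payload 9.4 kg.
Tool frame: the origin (TCP) lies between the finger pads; the fingertips stand 22 mm ahead of it and the grasp point (between the pads) lies 3 mm ahead of it (tip_extent is the distance from the TCP to the fingertips, in m); z points along the fingers, x is the direction in which the jaws open and shut, and the axes are right-handed (so a half turn about z gives the same grasp; the last joint's range is limited). The gripper opens to 93 mm and grips with 3 to 60 N. Pads are 15 mm wide; open, the fingers measure 128 mm over their backs; the gripper's body (75 mm by 188 mm) begins 65 mm behind the grasp point.
Start: joints at [-1.27, 0.599, -0.003, 1.599, 0.002, 0.943, -0.08], TCP at [0.267, 0.674, 0.241] pointing down, gripper open.
Joint ranges: [-2.57, 2.57], [-0.35, 1.97], [-1.29, 1.29], [0.11, 2.56], [-1.05, 4.19], [0.11, 1.86], [-2.63, 2.63]. Speed limits (rad/s): [2.22, 2.22, 3.01, 3.01, 3.14, 3.14, 3.14].

### API

Orientations are given as [roll, pitch, yaw] about the fixed x, y, z axes, in that order (R = Rz(yaw) Ry(pitch) Rx(roll)).
In Python, from rig import state, snapshot, finish_job, tip_extent gives the robot as it stands.
- The arm moves only by the tool servo_tool, never from a script. Its arguments are lists of equal length, an entry for each row: "offset": the shift along the tool's x, y, z in mm, a list of three; "spin": the turn about the tool's z in rad. A call has 1 to 12 rows; each row is the pose to reach, as a shift and turn from the pose measured when the call began, along the tool's axes at that moment; what a row does not reach only later rows make up. A row lasts 1/10 s, in which the tool goes at most 50 mm and 8.59 degrees, less where a joint would pass 70% of its speed; a pose out of reach is approached as far as the arm can. A call with a gripper value outside its range is refused whole. "jaw" is the closure in counts, from 0 (fully open) to 255 (shut), set as the call begins (left out, the last holds). The fingers move at their own pace and stop on an object; the grip force is fixed at half the most. Time passes only in rows, so rows that repeat a pose let the fingers close. It gives the time, the measured TCP pose, the force and the opening at its end, in the units of the state.
- state(): the state, without advancing time (a new reading comes with each control period).
- snapshot(name): name is "side" or "top" or "wrist"; returns a dict with "color" (384x512x3 uint8, red, green, blue), "range_z" (384x512 float32, m along the optical axis (not along the pixel's ray), 0 where there is no reading), "vertical_fov" (degrees; the focal length in pixels is half the picture's height over the tangent of half this angle, whatever the lens; pixels are square), "cx", "cy" (the principal point, pixels), "R" (3x3) and "t" (3): a world point X has camera coordinates R X + t; the wrist camera has in their place "hand_eye" (4x4, takes a point from camera to tool coordinates, whose origin is the TCP and whose axes are the tool frame's). Camera axes: x right, y down, z forward; pixel columns grow to the right and rows downward; lengths in m; the calibration is good to about 2 mm. A picture is of the moment at which its call begins: read the wrist's pose just before it.
- finish_job(): hands the job in, once; it reports no verdict.
The state is a dict: "t": time; "q": joint angles; "joint_velocities": joint speeds; "joint_torque": joint torques, N m; "eef_pos": TCP position; "tool_rot": TCP orientation; "ft_force": force on the tool from outside, world axes, zero at the start; "moment": the same for the moment, N m; "finger_gap": opening from 0.0 (shut) to 1.0 (fully open).
Only numpy, scipy, OpenCV 4.12 (cv2) and the standard library are available. Lean on these libraries where they do the work, as an engineer would, in place of code of your own. Each camera call takes 0.05 s, during which the arm holds its last target.

### The job

The dish under the microscope is done with: bring the red dish, one station to its left or right, under the lens. Draw the spring index pin by its black knob, turn the wheel that way by one station and let the pin drop into that station's hole until it is fully home, then let go. The holes are only roughly an eighth of a turn apart, so feel for the hole; never force the wheel once the pin has caught, and leave the dishes in their seats and the other things on the bench alone.

Things in the scene. Friction and masses are not known exactly. Their poses are not given: they have to be found in the camera images.
- stage_base: Ivory foot (385 x 270 x 22 mm) of a digital inspection microscope: horizontal index stage on its near part, 350 mm column with camera tube at its far end. Origin on the wheel's vertical axis, on the bench; x points from the pin's starting place towards lens and column, z up. Fixed, but stands elsewhere each time, turned up to 20 degrees.
- axis (a point): Point on the wheel's vertical axis, at the height of the dividing ring's face (36 mm over the bench).
- focus (a point): Point under the lens where a dish is viewed: 62 mm from the wheel's axis, at the height of the wheel's top (50 mm over the bench); the lens ends 87 mm above it, with a white ring light 62 mm across.
- wheel (a joint): Angle of the specimen wheel, rad: 0 at the start, positive anticlockwise from above, turns freely (drag 0.15 N m). Black disc 176 mm across, top 50 mm over the bench, eight dish seats on a 62 mm radius, 45 degrees apart. Opposite the lens at the start an aluminium index arm (28 mm wide, top 54 mm over the bench) sticks out of its rim and carries the index pin round with it.
- index_pin (a joint): Height of the spring index pin in m: 0 fully home in a hole; about 0.008 when its tip slides on the ring's face; 0.012 at the upper stop. The spring pushes it down with 4 N when home, 6 N at 0.008. Pin 10 mm across, on a 105 mm radius from the wheel's axis; it must be lifted more than 8 mm to clear its hole.
- knob (a point): Middle of the pin's black knob (26 mm across, 26 mm high, upright axis, orange dot on top), one piece with the pin: 83 mm over the bench when home. Seize it by its sides from above. Below it is the pin's barrel, 23 mm wide: barrel top at 67 mm, underside of the knob at 70 mm over the bench when home.
- dividing_ring: Fixed steel ring under the wheel, 256 mm across, smooth face 36 mm over the bench. Each station has a 12 mm hole on a 105 mm radius, in a flush bronze shoe; 1 mm play around the pin. The shoes next to the starting hole are set by hand: their holes lie anywhere from 37 to 53 degrees from it. More than 20 N on the ring is forcing. Origin on the wheel's axis on the bench.
- dish_red: Closed 35 mm Petri dish (35 mm across, 11 mm high, 20 g) with a red filling, lying loose in a seat of the wheel (collar 4 mm high). Origin: centre of its underside. The one wanted under the lens; at the start in the seat 45 degrees to one side of the lens or the other.
- dish_blue: Closed 35 mm Petri dish (35 mm across, 11 mm high, 20 g) with a blue filling, lying loose in a seat of the wheel (collar 4 mm high). Origin: centre of its underside. In the seat on the other side of the lens.
- dish_green: Closed 35 mm Petri dish (35 mm across, 11 mm high, 20 g) with a green filling, lying loose in a seat of the wheel (collar 4 mm high). Origin: centre of its underside. Under the lens at the start.
- dish_yellow: Closed 35 mm Petri dish (35 mm across, 11 mm high, 20 g) with a yellow filling, lying loose in a seat of the wheel (collar 4 mm high). Origin: centre of its underside. In the seat 90 degrees from the lens.
- phone: Phone in a teal case, 150 x 75 x 9 mm, lying on the bench. Leave alone. Origin: centre of its underside.
- marker: Black and grey marker, 130 mm long, lying on a worksheet. Leave alone. Origin at its middle.
- pen: Black pen, 130 mm long, lying on a blue notebook. Leave alone. Origin at its middle.
- slide_box: Blue microscope slide box, 102 x 82 x 34 mm. Leave alone. Origin: centre of its underside.
- stain_bottle: Small amber bottle, 36 mm across, 75 mm high. Leave alone. Origin: centre of its underside.
- beaker: Glass beaker, 60 mm across, 70 mm high. Leave alone. Origin: centre of its underside.

How it is judged:
On the way, in this order (a step that is already met when the one before it is completed fails the run):
1. the pin is drawn clear of its hole (value of joint index_pin above 0.008 m), for 0.1 s.
2. the wheel is turned more than 23 degrees from its starting station ((value of joint wheel above 0.4 rad or value of joint wheel below -0.4 rad)), for 0.1 s.
At the end, for the whole second after the job is handed in: The red dish is within 12 mm (seen from above) of the viewing point under the lens, the index pin is home (within 1.5 mm) in that station's hole, the wheel is at rest and all four dishes lie down in their seats (value of joint index_pin below 0.0015 m and horizontal distance between dish_red and focus below 0.012 m and velocity of joint wheel between -0.05 and 0.05 rad/s and z of each of dish_red, dish_blue, dish_green, dish_yellow in the frame of stage_base below 0.053 m); the robot touches nothing.
It fails at once if the dividing ring is loaded with more than 20 N (the wheel is forced against the caught pin) (contact force between dividing_ring and anything else above 20 N).
It fails at once if a dish leaves its seat on the wheel (z of any of dish_red, dish_blue, dish_green, dish_yellow in the frame of stage_base above 0.056 m).
It fails at once if a bystander on the bench is moved more than 20 mm (distance of any of phone, marker, pen, slide_box, stain_bottle, beaker from where it was at the start of the episode above 0.02 m).
It also fails if it takes over 45 s, if anything falls off the work surface, if the arm or the gripper's body presses on something with over 40 N, if the wrist force passes 120 N, or if a joint passes its speed limit or range.

## Working session

There is one attempt and no reset: what is moved stays moved. The work goes in short steps, Python scripts to look and compute and a tool call to move; the robot and the scene stay as the last step left them, time stands still between calls to the robot, and variables do not carry over. Pictures are saved under pics/ and viewed, and the job is handed in when it is done.

Besides the shell and the picture viewer there is one more tool, called after "Call:" as name([rows], argument=value, ...), one row to a line, values as JSON. servo_tool: Moves the arm, as the interface text tells. Its arguments: {"type":"object","properties":{"offset":{"type":"array"},"spin":{"type":"array"},"jaw":{"type":"number"}},"required":["offset","spin"]}

```bash
ls; mkdir -p pics; python3 - <<'E'
from rig import state,snapshot,tip_extent
import cv2
s=state();print(s,tip_extent)
for n in("side","top","wrist"):
    d=snapshot(n);cv2.imwrite(f"pics/{n}0.png",d["color"][:,:,::-1]);print(n,{k:v for k,v in d.items() if k not in("color","range_z")})
E
```

```text
pics
{'t': 0.0, 'q': array([-1.26972633,  0.60013827, -0.00253403,  1.60013754,  0.00176982,
        0.94290587, -0.07980001]), 'joint_velocities': array([-8.60428381e-05,  1.03741574e-03, -1.47790712e-03, -1.28846658e-04,
       -1.06091534e-04, -1.10136411e-03,  2.00062977e-03]), 'joint_torque': array([ 1.35901133e-03, -7.65083528e+01,  1.49812952e+00, -2.52338791e+01,
       -5.22989058e-02,  1.73044967e-02,  1.75008940e-04]), 'eef_pos': array([0.26725672, 0.67344269, 0.23974784]), 'tool_rot': array([3.14146666e+00, 1.58178044e-03, 1.19305938e+00]), 'ft_force': array([-0.51782129,  0.28456801,  0.750123  ]), 'moment': array([-0.01614516, -0.02688991, -0.0101303 ]), 'finger_gap': 1.0021363425095746} 0.022
side {'vertical_fov': 44.08227692304028, 'cx': 255.4718264171069, 'cy': 184.60528735042996, 'R': array([[ 0.81075372, -0.58512672,  0.01746794],
       [-0.43209048, -0.61830493, -0.65650349],
       [ 0.39493824,  0.52471492, -0.75412071]]), 't': array([-0.4033574 ,  0.26269362,  1.18648568])}
top {'vertical_fov': 56.559631730764245, 'cx': 252.86558908354348, 'cy': 192.66998408011872, 'R': array([[-0.01696173, -0.99975468, -0.01424324],
       [-0.99543851,  0.01822269, -0.09364879],
       [ 0.09388537,  0.01258983, -0.99550341]]), 't': array([0.0044253 , 0.49418598, 1.07708457])}
wrist {'vertical_fov': 68.5588787561818, 'cx': 258.20436100903913, 'cy': 192.47005117158403, 'hand_eye': array([[ 9.99999602e-01,  5.59713916e-04,  6.94627814e-04,
         4.08648960e-04],
       [-7.21656202e-04,  9.65316308e-01,  2.61082179e-01,
        -7.31814204e-02],
       [-5.24404228e-04, -2.61082577e-01,  9.65316328e-01,
        -1.44679900e-01],
       [ 0.00000000e+00,  0.00000000e+00,  0.00000000e+00,
         1.00000000e+00]])}
```

View pics/side0.png

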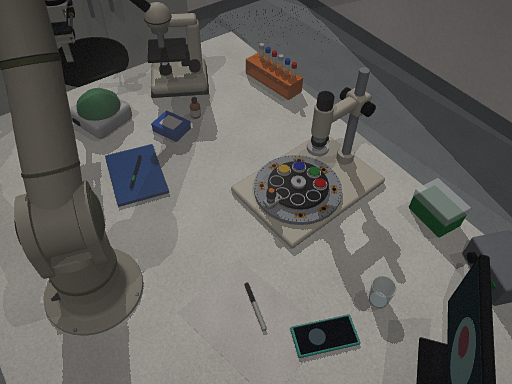

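View pics/top0.png

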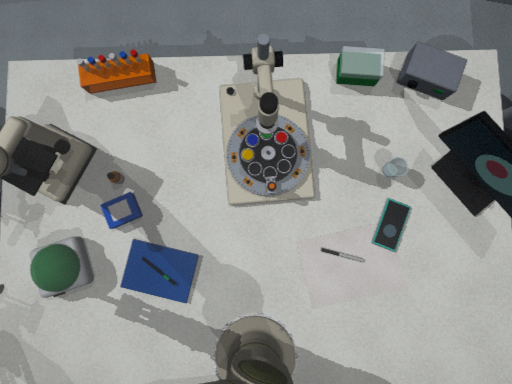

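View pics/wrist0.png

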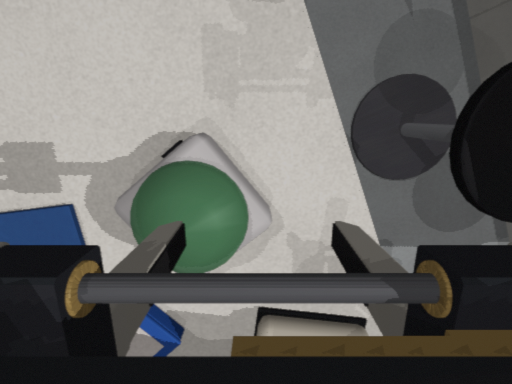

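The top view shows the wheel at about (268,153), with the lens at (267,120), the red dish at (281,138) to the right of the lens, and the knob's orange dot at (271,186). So red comes under the lens by turning anticlockwise (positive). Next I measure.

```bash
cat > h.py <<'E'
import numpy as np,cv2
from rig import state,snapshot
from scipy.spatial.transform import Rotation as Ro
def pose(s):
    return Ro.from_euler('xyz',s['tool_rot']).as_matrix(),np.array(s['eef_pos'])
def cam(n):
    s=state();d=snapshot(n)
    if n=="wrist":
        R,p=pose(s);H=d["hand_eye"];Rc=R@H[:3,:3];c=R@H[:3,3]+p
    else: Rc=d["R"].T;c=-Rc@d["t"]
    d["f"]=192/np.tan(np.radians(d["vertical_fov"]/2));d["Rc"]=Rc;d["c"]=c
    return d
def ray(d,u,v):
    return d["Rc"]@np.array([(u-d["cx"])/d["f"],(v-d["cy"])/d["f"],1])
def onplane(d,u,v,z):
    r=ray(d,u,v);return d["c"]+r*(z-d["c"][2])/r[2]
def proj(d,X):
    x=d["Rc"].T@(np.array(X)-d["c"]);return d["cx"]+d["f"]*x[0]/x[2],d["cy"]+d["f"]*x[1]/x[2]
def blobs(d,lo,hi,amin=4,roi=None):
    hsv=cv2.cvtColor(d["color"],cv2.COLOR_RGB2HSV);m=cv2.inRange(hsv,np.array(lo),np.array(hi))
    n,l,st,ce=cv2.connectedComponentsWithStats(m)
    return [(ce[i],st[i,4],st[i]) for i in range(1,n) if st[i,4]>=amin]
E
python3 - <<'E'
from h import *
for n in("top","side"):
    d=cam(n)
    for nm,lo,hi,z in(("orange",(5,150,120),(18,255,255),.096),("red",(0,150,100),(4,255,255),.06),("red2",(172,150,100),(180,255,255),.06),("blue",(112,120,80),(130,255,255),.06),("yellow",(20,150,120),(32,255,255),.06),("green",(45,120,60),(75,255,255),.06)):
        for c,a,s in blobs(d,lo,hi):
            p=onplane(d,*c,z)
            if .4<p[0]<.9 and -.3<p[1]<.2: print(n,nm,c.round(1),a,p.round(4))
    r=(slice(60,220),slice(190,340)) if n=="top" else (slice(50,250),slice(220,400))
    im=d["color"][r][:,:,::-1];cv2.imwrite(f"pics/{n}z.png",cv2.resize(im,None,fx=3.5,fy=3.5 if n=="top" else 3,interpolation=cv2.INTER_CUBIC) if n=="top" else cv2.resize(im,None,fx=3,fy=3,interpolation=cv2.INTER_CUBIC))
E
```

```text
top orange [287.8 125.2] 5 [ 0.6837 -0.1108  0.096 ]
top orange [292.8 129.2] 5 [ 0.6715 -0.1251  0.096 ]
top orange [238.5 134. ] 4 [0.6604 0.0339 0.096 ]
top orange [234.2 159.5] 8 [0.5851 0.0472 0.096 ]
top orange [298.8 171. ] 6 [ 0.5478 -0.1391  0.096 ]
top orange [295.8 175.6] 5 [ 0.5345 -0.13    0.096 ]
top orange [249.9 182.9] 8 [0.5159 0.0029 0.096 ]
top orange [271.5 185.4] 23 [ 0.5074 -0.0593  0.096 ]
top red [281.  136.8] 64 [ 0.6587 -0.0927  0.06  ]
top blue [252.  139.2] 91 [ 0.6532 -0.005   0.06  ]
top yellow [247.3 154.1] 87 [0.6078 0.0101 0.06  ]
top green [338.3  68.9] 55 [ 0.8673 -0.2733  0.06  ]
top green [265.8 135.4] 23 [ 0.6639 -0.0468  0.06  ]
side orange [331.5 186. ] 6 [ 0.652  -0.1389  0.096 ]
side orange [335.6 186.3] 7 [ 0.6605 -0.1461  0.096 ]
side orange [271.  189.7] 18 [ 0.5081 -0.0544  0.096 ]
side orange [331.6 191.2] 5 [ 0.6397 -0.153   0.096 ]
side red [319.9 182.1] 68 [ 0.6597 -0.0884  0.06  ]
side blue [298.8 164.7] 68 [ 0.6535 -0.0007  0.06  ]
side yellow [283.7 168.2] 62 [0.6083 0.0139 0.06  ]
side green [313.6 170.6] 69 [ 0.6738 -0.0438  0.06  ]
```

View pics/topz.png

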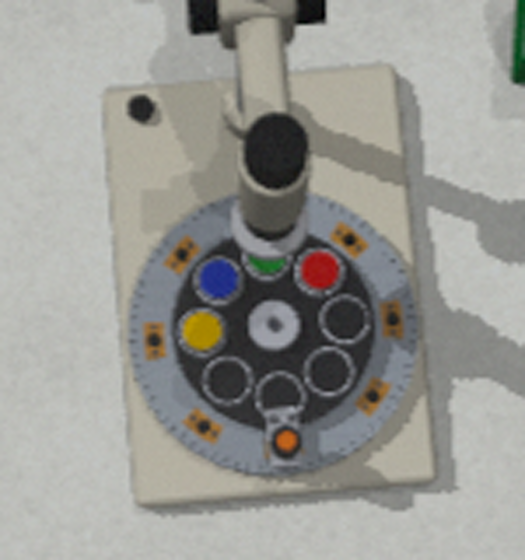

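Call:
servo_tool([
  [-24, 28, 0],
  [-48, 56, 0],
  [-73, 84, 0],
  [-97, 111, 0],
  [-121, 139, 0],
  [-145, 167, 0],
  [-169, 195, 0],
  [-193, 223, 0],
  [-218, 251, 0],
  [-242, 278, 0],
  [-266, 306, 0],
  [-290, 334, 0],
], spin=[0.05, 0.1, 0.15, 0.2, 0.25, 0.3, 0.35, 0.4, 0.45, 0.5, 0.55, 0.6])

```text
t: 1.45
eef_pos: [0.4714, 0.2796, 0.2406]
tool_rot: [3.141, 0.0, 0.591]
ft_force: [0.8, 1.3, -0.2]
finger_gap: 0.999
```

```bash
python3 - <<'E'
from h import *
s=state();R,p=pose(s);print(s['t'],p,s['tool_rot'])
g=np.array([.51,-.17,.24]);print("off mm",R.T@(g-p)*1e3,"spin",s['tool_rot'][2]-.065)
d=cam("top")
A=np.array([.6122,-.0516])
for u,v in((296.6,173.4),):
  q=onplane(d,u,v,.036);w=q[:2]-A;print(q,np.hypot(*w),np.degrees(np.arctan2(w[1],w[0])))
E
```

```text
1.45 [0.47137382 0.27961504 0.24059635] [3.14117344e+00 2.32846709e-04 5.91142938e-01]
off mm [-218.5034954   394.84374388    0.8127566 ] spin 0.5261429375142399
[ 0.54970055 -0.13915497  0.036     ] 0.10757348754981005 -125.52042249163308
```

Call:
servo_tool([
  [-18, 33, 0],
  [-36, 66, 0],
  [-55, 99, 0],
  [-73, 132, 0],
  [-91, 165, 0],
  [-109, 197, 0],
  [-127, 230, 0],
  [-146, 263, 0],
  [-164, 296, 0],
  [-182, 329, 0],
  [-200, 362, 0],
  [-218, 395, 0],
], spin=[0.044, 0.088, 0.132, 0.176, 0.22, 0.264, 0.307, 0.35, 0.395, 0.44, 0.483, 0.526])

```text
t: 2.7
eef_pos: [0.5092, -0.1778, 0.2425]
tool_rot: [3.138, -0.002, 0.054]
ft_force: [0.0, 0.8, -0.1]
finger_gap: 1.001
```

```bash
python3 - <<'E'
from h import *
s=state();d=cam("wrist");print(s['t'],s['eef_pos'],s['tool_rot'],s['joint_velocities'].round(3))
np.savez("w1.npz",**{k:d[k] for k in("color","range_z","Rc","c","f","cx","cy")})
cv2.imwrite("pics/w1.png",d["color"][:,:,::-1])
for nm,lo,hi,z in(("orange",(5,150,120),(18,255,255),.096),("red",(0,150,100),(4,255,255),.06),("blue",(112,120,80),(130,255,255),.06),("yellow",(20,150,120),(32,255,255),.06),("green",(45,120,60),(75,255,255),.06)):
    for c,a,st in blobs(d,lo,hi,40):
        print(nm,c.round(1),a,onplane(d,*c,z).round(4))
E
```

```text
2.7 [ 0.50921663 -0.17777366  0.2425248 ] [ 3.13823715e+00 -1.74405016e-03  5.42706536e-02] [ 0.625  0.188  0.124 -0.297 -0.134  0.141  0.368]
orange [262.   62.8] 248 [ 0.5058 -0.056   0.096 ]
red [395.5 109.2] 660 [ 0.6572 -0.0893  0.06  ]
blue [405.3  20.4] 870 [ 0.6513 -0.0017  0.06  ]
yellow [363.4   7.8] 488 [0.6063 0.0073 0.06  ]
green [417.   66.4] 746 [ 0.6722 -0.0444  0.06  ]
```

View pics/w1.png

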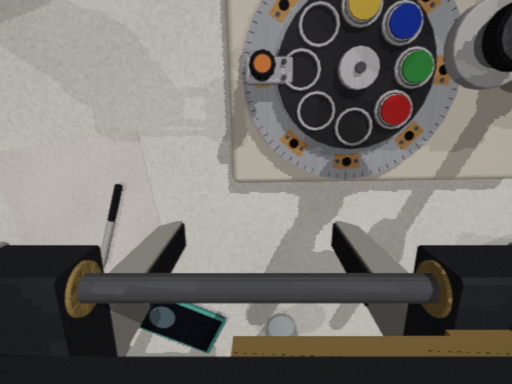

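The wrist view shows the orange dot at (262,63), the next hole anticlockwise at about (294,143), and red at (396,109). The arm was still moving, so I'll settle a little closer and look again.

Call:
servo_tool([
  [0, -20, 0],
  [0, -40, 0],
  [0, -40, 0],
  [0, -40, 0],
  [0, -40, 0],
], spin=[-0.01, -0.01, -0.01, -0.01, -0.01])

```text
t: 3.25
eef_pos: [0.5076, -0.1442, 0.2429]
tool_rot: [3.134, -0.003, 0.057]
ft_force: [-0.9, -0.1, 0.6]
finger_gap: 1.001
```

```bash
python3 - <<'E'
from h import *
s=state();d=cam("wrist");print(s['t'],s['eef_pos'],s['tool_rot'],s['joint_velocities'].round(3))
np.savez("w2.npz",**{k:d[k] for k in("color","range_z","Rc","c","f","cx","cy")})
cv2.imwrite("pics/w2.png",cv2.resize(d["color"][20:220,200:460,::-1],None,fx=3,fy=3,interpolation=cv2.INTER_CUBIC))
for nm,lo,hi,z in(("orange",(5,150,120),(18,255,255),.096),("red",(0,150,100),(4,255,255),.06),("blue",(112,120,80),(130,255,255),.06),("yellow",(20,150,120),(32,255,255),.06),("green",(45,120,60),(75,255,255),.06)):
    for c,a,st in blobs(d,lo,hi,40):
        print(nm,c.round(1),a,onplane(d,*c,z).round(4))
for z,X in((.05,[.6125,-.05,.05]),(.036,[.545,-.133,.036])): print(proj(d,X))
E
```

```text
3.25 [ 0.5075843  -0.14424661  0.2429078 ] [ 3.13395789 -0.00337152  0.0567243 ] [ 0.008  0.003  0.002 -0.002  0.001  0.001 -0.   ]
orange [261.6  99.4] 217 [ 0.5058 -0.0561  0.096 ]
red [391.1 139.4] 606 [ 0.6571 -0.0893  0.06  ]
blue [400.7  55.8] 802 [ 0.6511 -0.0019  0.06  ]
yellow [360.8  37.4] 808 [0.6061 0.013  0.06  ]
green [412.1  99. ] 680 [ 0.6721 -0.0444  0.06  ]
(np.float64(354.7282683780295), np.float64(101.40127249013581))
(np.float64(288.1997557468348), np.float64(167.54479179431644))
```

View pics/w2.png

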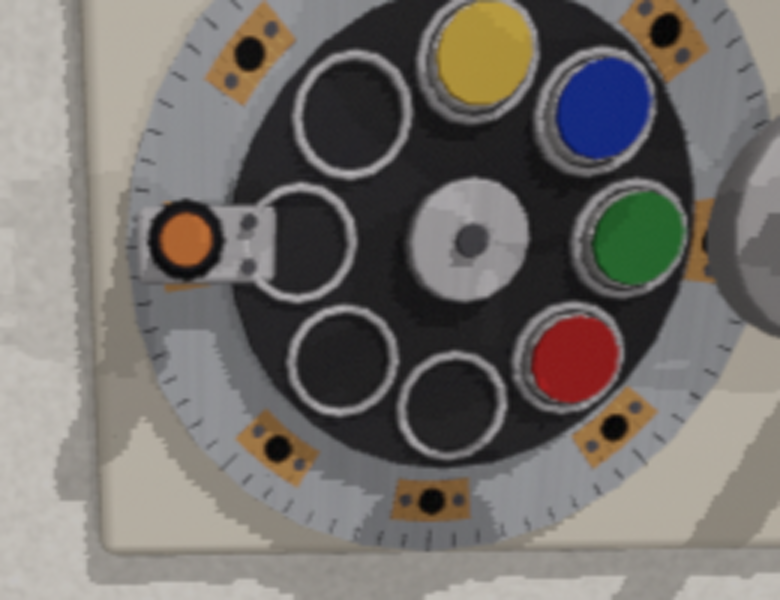

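```bash
python3 - <<'E'
from h import *
from scipy.optimize import least_squares
d=dict(np.load("w2.npz"));g=cv2.cvtColor(d["color"],cv2.COLOR_RGB2GRAY).astype(float)
P=[]
for u,v in((278,449),(432,500),(615,427),(665,30),(249,54)):
    u=200+(u+.5)/3-.5;v=20+(v+.5)/3-.5
    i,j=int(round(v)),int(round(u));w=g[i-7:i+8,j-7:j+8]
    m=np.clip(75-w,0,None);vv,uu=np.mgrid[i-7:i+8,j-7:j+8]
    r=np.hypot(vv-v,uu-u)<6.5;m=m*r
    c=((m*uu).sum()/m.sum(),(m*vv).sum()/m.sum());q=onplane(d,*c,.036);P.append(q[:2]);print((u,v),c,q.round(4))
P=np.array(P)
f=least_squares(lambda x:np.hypot(*(P-x).T)-.105,[.61,-.05]);A=f.x;print("axis",A,f.fun*1e3)
an=np.degrees(np.arctan2(*(P-A).T[::-1]));print(an)
k=onplane(d,261.6,99.4,.096)[:2]-A;print("knob",np.hypot(*k),np.degrees(np.arctan2(k[1],k[0])))
for n,u,v in(("red",391.1,139.4),("blue",400.7,55.8),("yel",360.8,37.4),("gr",412.1,99)):
  k=onplane(d,u,v,.061)[:2]-A;print(n,np.hypot(*k),np.degrees(np.arctan2(k[1],k[0])))
E
```

```text
(292.3333333333333, 169.33333333333334) (np.float64(292.2126955475331), np.float64(169.08935018050542)) [ 0.5502 -0.1347  0.036 ]
(343.66666666666663, 186.33333333333334) (np.float64(343.4321130008648), np.float64(186.66186220812915)) [ 0.6182 -0.1538  0.036 ]
(404.66666666666663, 162.0) (np.float64(404.28729281767954), np.float64(162.08256599140577)) [ 0.6902 -0.1177  0.036 ]
(421.33333333333337, 29.666666666666664) (np.float64(421.3498768706194), np.float64(29.733282818715665)) [0.68   0.0307 0.036 ]
(282.6666666666667, 37.66666666666667) (np.float64(282.74118717307255), np.float64(37.56765976802365)) [0.5262 0.0139 0.036 ]
axis [ 0.6108407  -0.04878121] [0.12748457 0.27565861 0.13710213 0.34880479 0.34590085]
[-125.20173054  -86.01737431  -40.99234056   48.99963991  143.47883554]
knob 0.10527268294834384 -175.98811004118127
red 0.06116343687397573 -41.53131940033651
blue 0.061346020607828664 49.46670430354209
yel 0.061799471623701446 94.73090508867078
gr 0.06097218651265095 4.009454494192959
```

```bash
cat >> h.py <<'E'
A=np.array([.6108,-.0488])
def goto(x,y,z,yaw):
    s=state();R,p=pose(s);o=R.T@(np.array([x,y,z])-p)*1e3
    print("t",s['t'],"pos",p.round(4),"rot",s['tool_rot'].round(4),"F",s['ft_force'].round(1),"M",s['moment'].round(2),"gap",round(s['finger_gap'],3))
    print("OFF",o.round(1),"SPIN",round(s['tool_rot'][2]-yaw,4))
E
python3 -c "
from h import *
goto(.5061,-.0561,.15,.0698)"
```

```text
t 3.3 pos [ 0.5075 -0.1445  0.2429] rot [ 3.1339 -0.0033  0.0562] F [ 1.  -0.2 -0.5] M [-0.09  0.07  0.05] gap 1.0
OFF [  3.2 -89.   92.2] SPIN -0.0136
```

Call:
servo_tool([
  [1, -30, 20],
  [2, -60, 45],
  [3, -89, 70],
  [3, -89, 92],
  [3, -89, 92],
  [3, -89, 92],
  [3, -89, 92],
], spin=[-0.005, -0.01, -0.0136, -0.0136, -0.0136, -0.0136, -0.0136])

```text
t: 4.0
eef_pos: [0.5065, -0.0572, 0.1513]
tool_rot: [3.133, -0.005, 0.068]
ft_force: [0.1, -0.1, 0.2]
finger_gap: 1.001
```

```bash
python3 - <<'E'
from h import *
goto(.5061,-.0561,.09,.0698)
d=cam("wrist");cv2.imwrite("pics/w3.png",d["color"][:,:,::-1])
for c,a,st in blobs(d,(5,150,100),(18,255,255),80): print(c,a,onplane(d,*c,.096))
print(proj(d,[.5061,-.0561,.096]))
E
```

```text
t 4.0 pos [ 0.5065 -0.0572  0.1513] rot [ 3.1334 -0.0048  0.0682] F [ 0.1 -0.1  0.2] M [-0.1   0.11 -0.02] gap 1.001
OFF [-0.6 -1.6 61.3] SPIN -0.0016
[257.77840909 215.66761364] 352 [ 0.50595052 -0.05666877  0.096     ]
(np.float64(258.0285940160841), np.float64(214.96982142000047))
```

View pics/w3.png

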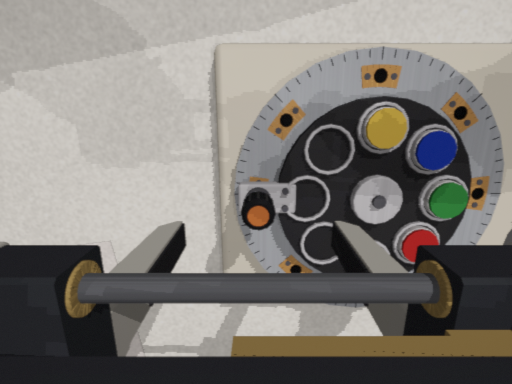

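The knob, with its dot at (258,216), is centred between the fingers and agrees with the measurement. Descending.

Call:
servo_tool([
  [-0.5, -1, 20],
  [-0.5, -1, 40],
  [-0.5, -1, 60],
  [-0.5, -1, 61],
  [-0.5, -1, 61],
  [-0.5, -1, 61],
], spin=[0, 0, 0, 0, 0, 0])

```text
t: 4.65
eef_pos: [0.5069, -0.0569, 0.0915]
tool_rot: [3.133, -0.007, 0.068]
ft_force: [-0.1, 1.4, 0.3]
finger_gap: 0.999
```

```bash
python3 -c "
from h import *
goto(.5061,-.0561,.09,.0698)"
```

```text
t 4.65 pos [ 0.5069 -0.0569  0.0915] rot [ 3.1333 -0.0067  0.0678] F [-0.1  1.4  0.3] M [-0.05  0.01 -0.02] gap 0.999
OFF [-0.7 -0.9  1.5] SPIN -0.002
```

Call:
servo_tool([
  [-0.7, -0.9, 1],
  [-0.7, -0.9, 1],
  [-0.7, -0.9, 1],
  [-0.7, -0.9, 1],
  [-0.7, -0.9, 1],
  [-0.7, -0.9, 1],
  [-0.7, -0.9, 1],
  [-0.7, -0.9, 1],
], spin=[0, 0, 0, 0, 0, 0, 0, 0], jaw=255)

```text
t: 5.45
eef_pos: [0.5061, -0.0561, 0.0904]
tool_rot: [3.133, -0.007, 0.068]
ft_force: [0.8, -0.1, 0.1]
finger_gap: 0.362
```

```bash
python3 -c "
from h import *
goto(.5061,-.0561,.09,.0698)"
```

```text
t 5.45 pos [ 0.5061 -0.0561  0.0904] rot [ 3.1333 -0.0065  0.0679] F [ 0.8 -0.1  0.1] M [-0.02  0.07 -0.02] gap 0.362
OFF [0.  0.  0.4] SPIN -0.0019
```

Call:
servo_tool([
  [0, 0, 0],
  [0, 0, 0],
  [0, 0, 0],
  [0, 0, 0],
], spin=[0, 0, 0, 0], jaw=255)

```text
t: 5.85
eef_pos: [0.5064, -0.0561, 0.0904]
tool_rot: [3.133, -0.007, 0.068]
ft_force: [1.4, -0.2, -1.5]
finger_gap: 0.271
```

```bash
python3 -c "
from h import *
goto(.5061,-.0561,.1,.0698)"
```

```text
t 5.85 pos [ 0.5064 -0.0561  0.0904] rot [ 3.1333 -0.007   0.0679] F [ 1.4 -0.2 -1.5] M [-0.06 -0.23  0.03] gap 0.271
OFF [-0.2  0.1 -9.6] SPIN -0.0019
```

Gripped (gap about 25 mm). Home TCP height is 0.0904. Drawing the pin by 10 mm.

Call:
servo_tool([
  [0, 0, -4],
  [0, 0, -8],
  [0, 0, -10.5],
  [0, 0, -10.5],
  [0, 0, -10.5],
  [0, 0, -10.5],
], spin=[0, 0, 0, 0, 0, 0])

```text
t: 6.45
eef_pos: [0.5063, -0.0561, 0.1009]
tool_rot: [3.133, -0.007, 0.068]
ft_force: [2.1, -0.9, -7.6]
finger_gap: 0.273
```

```bash
python3 - <<'E'
from h import *
s=state();goto(.5061,-.0561,.1007,.0698)
R,p=pose(s)
# arc: angle of TCP about axis
w=p[:2]-A;a0=np.arctan2(w[1],w[0]);r=np.hypot(*w);print(np.degrees(a0),r)
for k in range(1,13):
    da=np.radians(2*k);X=np.r_[A+r*np.array([np.cos(a0+da),np.sin(a0+da)]),.1007]
    print(k,(R.T@(X-p)*1e3).round(1),round(-da,4))
E
```

```text
t 6.45 pos [ 0.5063 -0.0561  0.1009] rot [ 3.1331 -0.0071  0.0679] F [ 2.1 -0.9 -7.6] M [-0.19 -0.47  0.01] gap 0.273
OFF [-0.2  0.   0.1] SPIN -0.0019
-176.02427950920426 0.1047190463071362
1 [0.1 3.7 0.2] -0.0349
2 [0.3 7.3 0.2] -0.0698
3 [ 0.6 10.9  0.2] -0.1047
4 [ 1.  14.6  0.3] -0.1396
5 [ 1.6 18.2  0.3] -0.1745
6 [ 2.3 21.8  0.4] -0.2094
7 [ 3.1 25.3  0.4] -0.2443
8 [ 4.1 28.9  0.4] -0.2793
9 [ 5.2 32.3  0.5] -0.3142
10 [ 6.4 35.8  0.5] -0.3491
11 [ 7.7 39.2  0.5] -0.384
12 [ 9.1 42.6  0.6] -0.4189
```

Call:
servo_tool([
  [0.1, 3.7, 0.1],
  [0.3, 7.3, 0.1],
  [0.6, 10.9, 0.1],
  [1.0, 14.6, 0.1],
  [1.6, 18.2, 0.1],
  [2.3, 21.8, 0.2],
  [3.1, 25.3, 0.2],
  [4.1, 28.9, 0.2],
  [5.2, 32.3, 0.3],
  [6.4, 35.8, 0.3],
  [7.7, 39.2, 0.3],
  [9.1, 42.6, 0.4],
], spin=[-0.035, -0.07, -0.105, -0.14, -0.175, -0.209, -0.244, -0.279, -0.314, -0.349, -0.384, -0.419])

```text
t: 7.65
eef_pos: [0.5181, -0.0982, 0.1008]
tool_rot: [3.131, -0.002, 0.49]
ft_force: [0.3, 1.8, -8.2]
finger_gap: 0.275
```

```bash
cat > arc.py <<'E'
from h import *
import sys
z=float(sys.argv[1]);degs=[float(x) for x in sys.argv[2:]]
s=state();goto(.55,-.1347,z,.0)
R,p=pose(s);w=p[:2]-A;a=np.degrees(np.arctan2(w[1],w[0]));print("ang",a,"r",np.hypot(*w),"yaw deg",np.degrees(s['tool_rot'][2]), "travel",a+176.02)
for g in degs:
    t=np.radians(-176.0+g);X=np.r_[A+.105*np.array([np.cos(t),np.sin(t)]),z]
    print(g,(R.T@(X-p)*1e3).round(1),round(-(np.radians(g)+.068-s['tool_rot'][2]),4))
E
python3 arc.py .1007 26 28 30 32 34 36 38 40 42 44 46 48
```

```text
t 7.65 pos [ 0.5181 -0.0982  0.1008] rot [ 3.1312e+00 -2.5000e-03  4.8960e-01] F [ 0.3  1.8 -8.2] M [ 0.34 -0.03 -0.01] gap 0.275
OFF [11.  47.2  0.6] SPIN 0.4896
ang -151.92184501194302 r 0.10506029777019907 yaw deg 28.05166233959512 travel 24.09815498805699
26.0 [0.1 3.5 0.1] -0.0322
28.0 [0.3 7.2 0.2] -0.0671
30.0 [ 0.6 10.8  0.2] -0.102
32.0 [ 1.1 14.5  0.3] -0.1369
34.0 [ 1.6 18.1  0.3] -0.1718
36.0 [ 2.3 21.7  0.3] -0.2067
38.0 [ 3.2 25.3  0.4] -0.2416
40.0 [ 4.1 28.8  0.4] -0.2765
42.0 [ 5.2 32.3  0.4] -0.3114
44.0 [ 6.4 35.8  0.5] -0.3464
46.0 [ 7.7 39.2  0.5] -0.3813
48.0 [ 9.1 42.6  0.6] -0.4162
```

Call:
servo_tool([
  [0.1, 3.5, 0.1],
  [0.3, 7.2, 0.1],
  [0.6, 10.8, 0.1],
  [1.1, 14.5, 0.2],
  [1.6, 18.1, 0.2],
  [2.3, 21.7, 0.2],
  [3.2, 25.3, 0.3],
  [4.1, 28.8, 0.3],
  [5.2, 32.3, 0.3],
  [6.4, 35.8, 0.4],
  [7.7, 39.2, 0.4],
  [7.7, 39.2, 0.4],
], spin=[-0.032, -0.067, -0.102, -0.137, -0.172, -0.207, -0.242, -0.277, -0.311, -0.346, -0.381, -0.381])

```text
t: 8.85
eef_pos: [0.5437, -0.13, 0.1008]
tool_rot: [3.131, 0.002, 0.872]
ft_force: [-0.3, -0.8, -7.4]
finger_gap: 0.269
```

```bash
python3 arc.py .1007 46 47.5 49 50 50.8
python3 - <<'E'
from h import *
d=cam("wrist");cv2.imwrite("pics/w4.png",d["color"][:,:,::-1])
E
```

```text
t 8.85 pos [ 0.5437 -0.13    0.1008] rot [3.1306e+00 1.6000e-03 8.7180e-01] F [-0.3 -0.8 -7.4] M [-0.13  0.16  0.13] gap 0.269
OFF [0.4 7.9 0.2] SPIN 0.8718
ang -129.5919483139491 r 0.10532147463478533 yaw deg 49.952910542049594 travel 46.42805168605091
46.0 [ 0.3 -0.8  0.1] 0.001
47.5 [0.4 2.  0.1] -0.0252
49.0 [0.5 4.7 0.2] -0.0514
50.0 [0.6 6.6 0.2] -0.0688
50.8 [0.7 8.  0.2] -0.0828
```

View pics/w4.png

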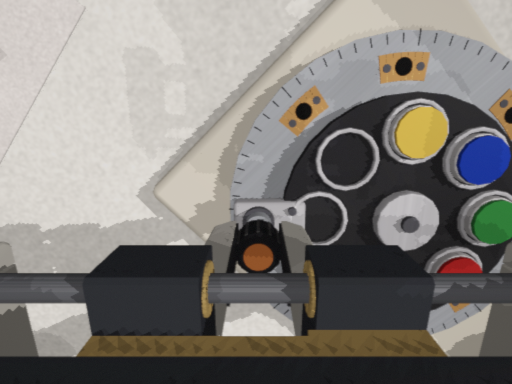

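The wheel has followed, with the knob still centred in the jaws at (258,257). Moving on to 50.8°.

Call:
servo_tool([
  [0.3, 2, 0.1],
  [0.5, 4, 0.1],
  [0.6, 6, 0.2],
  [0.7, 8, 0.2],
  [0.7, 8, 0.2],
  [0.7, 8, 0.2],
], spin=[-0.025, -0.045, -0.065, -0.083, -0.083, -0.083])

```text
t: 9.5
eef_pos: [0.5502, -0.1349, 0.1007]
tool_rot: [3.13, 0.003, 0.953]
ft_force: [-1.4, -3.7, -7.5]
finger_gap: 0.269
```

```bash
python3 arc.py .0984 50.3 50.8 51.3
```

```text
t 9.5 pos [ 0.5502 -0.1349  0.1007] rot [3.1302e+00 2.7000e-03 9.5310e-01] F [-1.4 -3.7 -7.5] M [-0.58  0.36  0.05] gap 0.269
OFF [ 0.1 -0.4  2.3] SPIN 0.9531
ang -125.11474386565936 r 0.10529648149559796 yaw deg 54.61080860645151 travel 50.90525613434065
50.3 [ 0.3 -1.1  2.3] 0.0072
50.8 [ 0.3 -0.2  2.3] -0.0015
51.3 [0.3 0.7 2.3] -0.0102
```

Call:
servo_tool([
  [0.2, -0.2, 1],
  [0.2, -0.2, 2],
  [0.2, -0.2, 3],
  [0.2, -0.2, 3.3],
  [0.2, -0.2, 3.3],
], spin=[0, 0, 0, 0, 0])

```text
t: 10.0
eef_pos: [0.5502, -0.1349, 0.0974]
tool_rot: [3.13, 0.003, 0.953]
ft_force: [-2.7, -4.0, -6.7]
finger_gap: 0.27
```

```bash
python3 arc.py .0964 50.3 50.8 51.3
```

```text
t 10.0 pos [ 0.5502 -0.1349  0.0974] rot [3.1301e+00 2.8000e-03 9.5290e-01] F [-2.7 -4.  -6.7] M [-0.8   0.46  0.07] gap 0.27
OFF [ 0.  -0.3  1. ] SPIN 0.9529
ang -125.1314898053361 r 0.10525533222839185 yaw deg 54.59596238671545 travel 50.88851019466391
50.3 [ 0.3 -1.1  1. ] 0.007
50.8 [ 0.3 -0.1  1. ] -0.0017
51.3 [0.3 0.8 1. ] -0.0105
```

The spring still pulls down at 7 mm with no upward reaction, so the pin has entered the hole. Lowering further in small steps.

Call:
servo_tool([
  [-0.3, 0, 0.7],
  [-0.3, 0, 1.4],
  [-0.3, 0, 2],
  [-0.3, 0, 2],
], spin=[0, 0, 0, 0])

```text
t: 10.4
eef_pos: [0.5502, -0.1349, 0.0954]
tool_rot: [3.13, 0.003, 0.953]
ft_force: [-2.5, -3.0, -5.7]
finger_gap: 0.265
```

```bash
python3 arc.py .0904 50.8
```

```text
t 10.4 pos [ 0.5502 -0.1349  0.0954] rot [3.1301e+00 2.6000e-03 9.5310e-01] F [-2.5 -3.  -5.7] M [-0.4   0.29 -0.03] gap 0.265
OFF [ 0.1 -0.4  5. ] SPIN 0.9531
ang -125.13137596497828 r 0.10533268076716262 yaw deg 54.609351319027624 travel 50.888624035021735
50.8 [ 0.3 -0.2  5. ] -0.0015
```

Call:
servo_tool([
  [0, 0, 1],
  [0, 0, 2],
  [0, 0, 3],
  [0, 0, 4],
  [0, 0, 4.5],
  [0, 0, 4.5],
], spin=[0, 0, 0, 0, 0, 0])

```text
t: 11.0
eef_pos: [0.5502, -0.1349, 0.0908]
tool_rot: [3.13, 0.003, 0.953]
ft_force: [-2.7, -3.2, -4.2]
finger_gap: 0.267
```

```bash
python3 arc.py .0904 50.8
```

```text
t 11.0 pos [ 0.5502 -0.1349  0.0908] rot [3.1302e+00 2.6000e-03 9.5310e-01] F [-2.7 -3.2 -4.2] M [-0.38  0.46  0.08] gap 0.267
OFF [ 0.1 -0.3  0.4] SPIN 0.9531
ang -125.12156613566924 r 0.10531708680947123 yaw deg 54.60968258643912 travel 50.89843386433077
50.8 [ 0.3 -0.1  0.4] -0.0015
```

Call:
servo_tool([
  [0, 0, 0],
  [0, 0, 0],
  [0, 0, 0],
  [0, 0, 0],
  [0, 0, 0],
  [0, 0, 0],
], spin=[0, 0, 0, 0, 0, 0], jaw=90)

```text
t: 11.6
eef_pos: [0.5503, -0.1349, 0.0909]
tool_rot: [3.13, 0.002, 0.953]
ft_force: [-0.5, -1.1, -0.2]
finger_gap: 0.642
```

Call:
servo_tool([
  [0, 0, -10],
  [0, 0, -25],
  [0, 0, -50],
  [0, 0, -80],
  [0, 20, -100],
  [0, 60, -120],
  [0, 60, -120],
  [0, 60, -120],
  [0, 60, -120],
], spin=[0, 0, 0, 0, 0, 0, 0, 0, 0])

```text
t: 12.5
eef_pos: [0.5972, -0.168, 0.2112]
tool_rot: [3.131, 0.003, 0.953]
ft_force: [0.5, 1.2, -0.1]
finger_gap: 0.648
```

```bash
python3 - <<'E'
from h import *
print(state()['t'],state()['ft_force'])
for n in("wrist","top","side"):
    d=cam(n);print(n)
    r={"wrist":np.s_[:,:],"top":np.s_[60:220,190:340],"side":np.s_[110:240,230:360]}[n]
    im=d["color"][r][:,:,::-1];cv2.imwrite(f"pics/{n}9.png",im if n=="wrist" else cv2.resize(im,None,fx=3.5,fy=3.5,interpolation=cv2.INTER_CUBIC))
    for nm,lo,hi,z,am in(("orange",(5,150,100),(18,255,255),.096,15),("red",(0,150,80),(4,255,255),.061,15)):
        for c,a,st in blobs(d,lo,hi,am):
            p=onplane(d,*c,z);w=p[:2]-A
            if np.hypot(*w)<.15: print(nm,c.round(1),a,p.round(4),np.hypot(*w).round(4),np.degrees(np.arctan2(w[1],w[0])).round(2), "focus dist mm",np.hypot(*(p[:2]-A-.062*np.array([np.cos(.07),np.sin(.07)])))*1e3, "range",d["range_z"][int(c[1]),int(c[0])], "pt z",(d["c"]+ray(d,*c)*d["range_z"][int(c[1]),int(c[0])])[2])
E
```

```text
12.5 [ 0.51528317  1.18658313 -0.06690862]
wrist
orange [258.  133.1] 282 [ 0.5502 -0.1349  0.096 ] 0.1053 -125.15 focus dist mm 152.23092052753202 range 0.2530196 pt z 0.09714842579618838
red [397.9 171.9] 695 [ 0.6708 -0.0385  0.061 ] 0.0609 9.72 focus dist mm 6.212213713540091 range 0.2994914 pt z 0.06053918917962536
top
orange [298.4 169.7] 29 [ 0.5515 -0.138   0.096 ] 0.1071 -123.61 focus dist mm 153.03012802662124 range 1.0299883 pt z 0.09755683028397222
red [263.3 135.2] 24 [ 0.6644 -0.0393  0.061 ] 0.0544 10.0 focus dist mm 9.71082446262973 range 1.0731825 pt z 0.06596097704013948
side
orange [302.3 201. ] 22 [ 0.5525 -0.1338  0.096 ] 0.103 -124.44 focus dist mm 149.6749271026516 range 1.2636267 pt z 0.09483070216215994
red [311.7 169.4] 67 [ 0.6718 -0.0377  0.061 ] 0.062 10.3 focus dist mm 6.8003674096532 range 1.3822325 pt z 0.06375627005488438
```

View pics/wrist9.png

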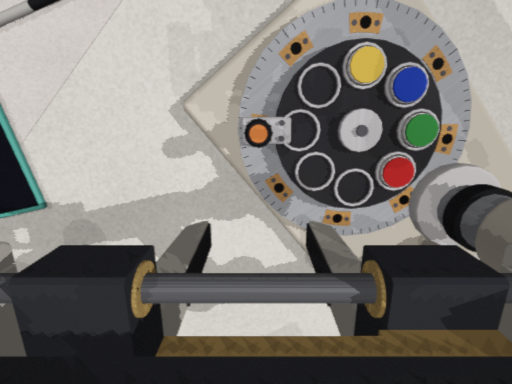

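View pics/side9.png

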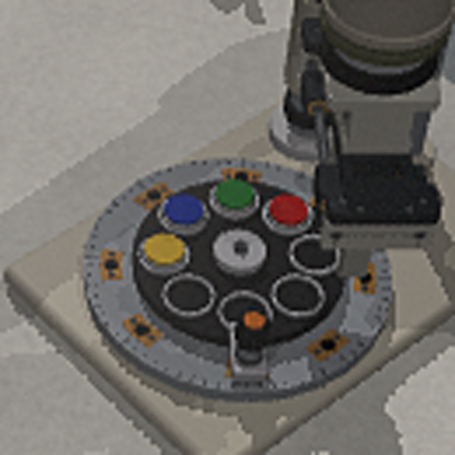

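```bash
python3 - <<'E'
from h import *
def zs(d):
    hsv=cv2.cvtColor(d["color"],cv2.COLOR_RGB2HSV)
    def med(lo,hi,x=None):
        m=cv2.inRange(hsv,np.array(lo),np.array(hi));n,l,st,ce=cv2.connectedComponentsWithStats(m)
        out=[]
        for i in range(1,n):
            if st[i,4]>150:
                mm=cv2.erode((l==i).astype(np.uint8),np.ones((5,5)));v,u=np.nonzero(mm)
                out.append((ce[i].round(0),np.median([(d["c"]+ray(d,a,b)*d["range_z"][b,a])[2] for a,b in zip(u,v)]).round(5)))
        return out
    print("orange",med((5,150,100),(18,255,255)),"red",med((0,150,80),(4,255,255)),"blue",med((112,120,80),(130,255,255))[:2],"yel",med((20,150,120),(32,255,255)),"green",med((45,120,60),(75,255,255)))
zs(dict(np.load("w2.npz")));zs(cam("wrist"));print(state()['eef_pos'])
E
```

```text
orange [(array([262.,  99.]), np.float64(0.0974))] red [(array([391., 139.]), np.float64(0.061))] blue [(array([401.,  56.]), np.float64(0.06116))] yel [(array([361.,  37.]), np.float64(0.06129))] green [(array([412.,  99.]), np.float64(0.06109))]
orange [(array([258., 133.]), np.float64(0.09738))] red [(array([398., 172.]), np.float64(0.06112))] blue [(array([409.,  84.]), np.float64(0.06126))] yel [(array([367.,  64.]), np.float64(0.06128))] green [(array([421., 130.]), np.float64(0.06124))]
[ 0.59759344 -0.16800604  0.2111368 ]
```

The knob top is at 97.4 mm, the same as when it was home at the start, and all four dishes are at 61 mm as before. The red dish is about 6 mm from the viewing point and the arm is clear, so I'm handing in.

```bash
python3 -c "
from rig import finish_job,state
print(state()['joint_velocities'].round(4),state()['ft_force']);print(finish_job())"
```

```text
[ 0.0014  0.0028  0.0013 -0.0063  0.0011  0.001  -0.0021] [-0.12844585  0.31267396  0.02425948]
the job is handed in; nothing more can be done
None
```

The red dish is now under the lens with the pin home in its new hole, and I handed the job in at about 12.5 s of the 45 s allowed. No verdict was reported.

I gripped the knob, drew the pin about 10.5 mm and turned the wheel anticlockwise by about 50.9°, where the camera had located the hole. I then lowered the pin in small steps. Only the spring's pull showed on the wrist, so it went in without searching or forcing. After that I let go and moved clear.

Last checks:
- **Pin:** the knob top measured 97.4 mm, the same as when it was home at the start, so the pin is fully home.
- **Red dish:** it is about 6 mm from the viewing point by the wrist camera and 7 mm by the side camera. The top camera gave about 10 mm, but it sees that dish only partly past the lens, so I trust it less. All are within the 12 mm limit.
- **Dishes:** all four tops are at 61 mm, as at the start, so they lie down in their seats.
- **Robot and bench:** the arm is clear and nearly still with almost no force on the wrist. I did not re-measure the other things on the bench, but no unexpected contact force showed at the end of any move.

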